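Clamp a plaque with the outer ring, lock it with the inner knob

TASK

Clamp the wooden plaque for burning: turn the wide outer ring of the press clockwise until the sprung foot bears on the plaque with about 10 N, going by feel and never squeezing it hard, and leave the slim inner knob as it is meanwhile. Then turn the inner knob clockwise to its stop to lock the foot, keeping that pressure, so without turning the ring. Let go, and leave the other things on the bench alone.

Things in the scene. Friction and masses are not known exactly. Their poses are not given: they have to be found in the camera images.
- press: bench press fixed to the table: base plate 160 x 200 x 24 mm, two posts, cross head 85 x 200 mm (long along y) with its flat top 170 mm above the table. Two round controls share one upright axis on the head: a wide knurled ring and, rising out of its top, a slim knurled knob. A sprung foot hangs below. Origin: centre of the base's underside, under the controls' axis; z up
- ring_top (a point): centre of the upper face of the outer control, on the axis, 212 mm above the table. It is a round aluminium ring 56 mm across and 24 mm tall (188 to 212 mm above the table) on a neck 32 mm across, with 18 mm free between its underside and the head. It can be gripped at any yaw
- knob_top (a point): centre of the upper face of the inner control, on the same axis, 246 mm above the table. It is a round steel knob 24 mm across that stands 34 mm above the ring's upper face. It can be gripped at any yaw; fingers holding it must stay clear of the ring
- knob_mark (a point): outer end of the dark index line on the knob's upper face, 12 mm from the axis; it turns with the knob
- ring (a joint): angle of the outer ring, rad, 0 to 2.2, growing clockwise seen from above; starts at 0 to 0.35. Clockwise lowers the foot, 16 mm per rad. It stays where it is left. Friction is about 0.35 N m against motion (in a hand at rest it may point either way); each newton of the foot's pressure adds 0.016 N m that always drives the ring back, anticlockwise
- knob (a joint): angle of the inner knob, the foot's lock, rad: 0 is free, 1.3 is its stop (locked), growing clockwise seen from above; starts at 0 to 0.3. It turns apart from the ring, with about 0.05 N m of friction, and stays where it is left
- foot: steel foot, 40 mm across, under the head. Origin: centre of its underside, 82 mm above the table with the ring at 0. Its spring gives 4 N per mm: after it touches, 0.1 rad of the ring adds about 6.4 N. The top of the plaque on the bed below is not measured: it lies 61 to 71 mm above the table, another height each time, so the ring's rising resistance must tell the pressure
- mallet: wooden mallet lying beside the press (190 mm long, 48 mm high); leave it alone. Origin: on the table, about 30 mm from the head's axis along the handle
- tile_stack: stack of four bare wooden tiles, 90 x 90 x 38 mm, beside the press; leave it alone. Origin: centre of its underside
- stain_jar: closed amber jar, 60 mm across, 70 mm tall, beyond the press; leave it alone. Origin: centre of its underside
- pen: cork-handled burning pen, 140 mm long, 18 mm thick, lying on the table near the press; leave it alone. Origin: on the table under its handle

How it is judged:
By the outcome, as a careful person would: the job done as asked, in the order asked, and still so for the second after the job is handed in, with the robot touching nothing.
It also fails if it takes over 72 s, if anything falls off the work surface, if the arm or the gripper's body presses on something with over 40 N, if the wrist force passes 120 N, or if a joint passes its speed limit or range.

ROBOT

A 6-joint arm with a two-finger parallel gripper is mounted at the origin on the work surface. World frame = base frame: x ahead of the robot, y to its left, z up, the work surface at z = 0. Lengths are in m, angles in rad, forces in N, time in s.
With the tool pointing down it reaches from about 0.3 to 0.875 m from the base axis. Payload 4.2 kg.
Tool frame: the origin (TCP) lies midway between the tips of the shut fingers; the grasp point (between the pads) lies behind it (arm.tcp_to_grasp is the z of the grasp point in the tool frame, in m); z points along the fingers, y is the direction in which the jaws open and shut (so a half turn about z gives the same grasp; the last joint's range is limited). The gripper opens to 85 mm and grips with 20 to 120 N. Pads are 22 mm wide; open, the fingers measure 114 mm over their backs; the gripper's body (76 mm by 85 mm) begins 54 mm behind the grasp point. The pads swing forward as they close: fully open they stand 13 mm farther back than shut.
Start: joints at [-1.15, 0.32, 1.565, -0, 1.257, -0.02], TCP at [0.245, -0.52, 0.231] pointing down, gripper open.
Joint ranges: [-3.11, 3.11], [-0.84, 2.01], [0.21, 2.61], [-1.34, 4.49], [0.05, 2.63], [-2.56, 2.56]. Speed limits (rad/s): [2.57, 2.57, 3.14, 3.14, 3.14, 3.14].

INTERFACE

Orientations are given as a rotation vector (axis times angle).
In Python, from workcell import arm gives the robot as it stands. The module is installed in compiled form; this text tells all that it offers.
- The arm moves only by the tool move_arm, never from a script. Its argument "plan" is a list of rows, each an object with "linear": the shift along the tool's x, y, z in cm, a list of three; "angular": the turn, a rotation vector about the tool's x, y, z in degrees, a list of three; "claw": the gripper command: -1 is shut, 1 is fully open, values between are in proportion. In form: [{"linear": [x, y, z], "angular": [rx, ry, rz], "claw": claw}, ...]. A call has 1 to 20 rows; each row shifts and turns the pose as measured when the row begins, along the tool's axes as they then stand; what a row does not reach is not made up. A row lasts 1/12 s, in which the tool goes at most 41.7 mm and 7.16 degrees, less where a joint would pass 70% of its speed; a pose out of reach is approached as far as the arm can. A call is refused whole if a number of a shift passes 4.17 or a number of a turn 7.16, either way. A call with a gripper value outside its range is refused whole. The fingers move at their own pace and stop on an object; "squeeze" is the grip in N (left out, the last holds). Time passes only in rows, so rows that do not move let the fingers close. It gives the time, the measured TCP pose, the force and the opening at its end, in the units of the state.
- arm.sense(): the state, without advancing time (a new reading comes with each control period).
- arm.camera(name): name is "scene" or "side" or "wrist"; returns the picture (480x640x3 uint8, red, green, blue); there is no depth.
- arm.camera_params(name): a dict with "intrinsics" (3x3 intrinsics, pixels), "R" (3x3) and "t" (3): a world point X has camera coordinates R X + t; the wrist camera has in their place "tool_from_camera" (4x4, takes a point from camera to tool coordinates, whose origin is the TCP and whose axes are the flange's). Camera axes: x right, y down, z forward; pixel columns grow to the right and rows downward; lengths in m; the calibration is good to about 2 mm. A picture is of the moment at which its call begins: read the wrist's pose just before it. camera_params takes no time and is no camera call.
- arm.finish_job(): hands the job in, once; it reports no verdict.
The state is a dict: "clock": time; "qpos": joint angles; "dq": joint speeds; "effort": joint torques, N m; "eef_pos": TCP position; "tool_rot": TCP orientation; "wrist_force": force on the tool from outside, world axes, zero at the start; "wrist_torque": the same for the moment, N m; "width": opening from 0.0 (shut) to 1.0 (fully open).
Only numpy, scipy, OpenCV 4.12 (cv2) and the standard library are available. Lean on these libraries where they do the work, as an engineer would, in place of code of your own. Each camera call takes 0.05 s, during which the arm holds its last target. There are 200 camera calls.

## Working session

There is one attempt and no reset: what is moved stays moved. The work goes in short steps, Python scripts to look and compute and a tool call to move; the robot and the scene stay as the last step left them, time stands still between calls to the robot, and variables do not carry over. Pictures are saved under pics/ and viewed, about 8 in all and at most 12, crops included, and the job is handed in when it is done.

Besides the shell and the picture viewer there is one more tool, called after "Emit:" as a command line: name --argument value ..., lists and objects as JSON in quotes. move_arm: Moves the arm, as the interface text tells. Its arguments: {"type":"object","properties":{"plan":{"type":"array","items":{"type":"object","properties":{"linear":{"type":"array","items":{"type":"number"}},"angular":{"type":"array","items":{"type":"number"}},"claw":{"type":"number"}}}},"squeeze":{"type":"number"}},"required":["plan"]}

```bash
mkdir -p pics; ls
python3 - <<'E'
from workcell import arm
import cv2,numpy as np
s=arm.sense();print(s, arm.tcp_to_grasp)
a=arm.camera("scene");b=arm.camera("side")
cv2.imwrite("pics/scene.png",a[...,::-1]);cv2.imwrite("pics/side.png",b[...,::-1])
for n in("scene","side","wrist"):print(n,arm.camera_params(n))
E
```

```text
pics
{'clock': 0.0, 'qpos': array([-1.14998700e+00,  3.20321357e-01,  1.56570515e+00,  1.25631923e-05,
        1.25739875e+00, -2.00068636e-02]), 'dq': array([ 0.00038804,  0.00124195,  0.00149175,  0.00109605, -0.0005965 ,
        0.00106247]), 'effort': array([-1.22622736e-03, -4.15535402e+01, -2.34162694e+01, -1.35550190e-04,
        8.11551407e-03, -6.26278634e-06]), 'eef_pos': array([ 0.24514103, -0.51958665,  0.23045521]), 'tool_rot': array([-3.06383870e+00, -6.86440572e-01,  5.54321388e-04]), 'wrist_force': array([-0.39574603, -0.08297116,  0.1402572 ]), 'wrist_torque': array([-0.0079804 ,  0.04751277,  0.0159995 ]), 'width': 1.0046766220508203} -0.0187
scene {'intrinsics': array([[589.84115519,   0.        , 316.22533625],
       [  0.        , 589.84115519, 232.56028945],
       [  0.        ,   0.        ,   1.        ]]), 'R': array([[-0.11533386,  0.9933024 , -0.00695966],
       [ 0.74847738,  0.08229628, -0.65803414],
       [-0.65305414, -0.08110277, -0.75295593]]), 't': array([ 0.04902784, -0.32383889,  1.67422544])}
side {'intrinsics': array([[437.27553013,   0.     
[... 162 characters left out ...]
  0.00587421],
       [-0.38642021,  0.60012562, -0.70037752],
       [ 0.37223611, -0.59329878, -0.71374844]]), 't': array([0.51914976, 0.32110146, 0.62677062])}
wrist {'intrinsics': array([[403.56935866,   0.        , 318.85053661],
       [  0.        , 403.56935866, 237.80977499],
       [  0.        ,   0.        ,   1.        ]]), 'tool_from_camera': array([[ 3.06107834e-04, -9.49600410e-01, -3.13462865e-01,
         8.14262169e-02],
       [ 9.99999952e-01,  2.74136444e-04,  1.46070699e-04,
        -7.78471778e-04],
       [-5.27772006e-05, -3.13462894e-01,  9.49600448e-01,
        -1.42180138e-01],
       [ 0.00000000e+00,  0.00000000e+00,  0.00000000e+00,
         1.00000000e+00]])}
```

View pics/scene.png

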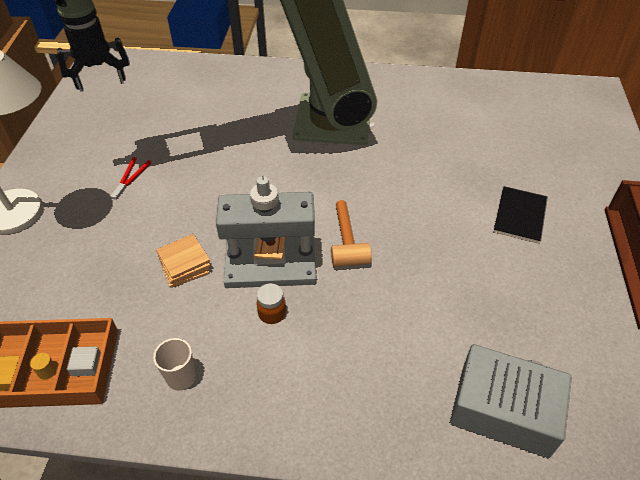

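View pics/side.png

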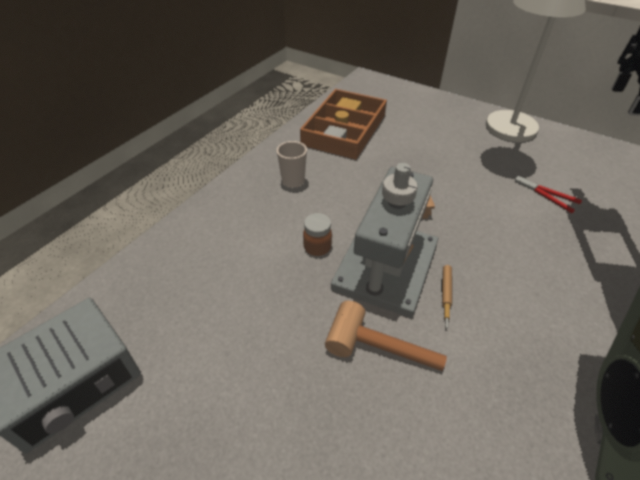

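The scene picture shows the press at about (265,240), with the knob top near (263,181) and the ring near (265,197). The side picture shows the knob top near (404,168) and the ring near (400,187). Next I triangulate them by colour and shape.

```bash
cat > h.py <<'E'
from workcell import arm
import cv2,numpy as np
from scipy.spatial.transform import Rotation as Ro
def ray(n,uv):
    p=arm.camera_params(n);d=np.linalg.inv(p["intrinsics"])@[*uv,1]
    if n=="wrist":
        s=arm.sense();T=np.eye(4);T[:3,:3]=Ro.from_rotvec(s["tool_rot"]).as_matrix();T[:3,3]=s["eef_pos"]
        T=T@p["tool_from_camera"];return T[:3,3],T[:3,:3]@d
    return -p["R"].T@p["t"],p["R"].T@d
def onz(r,z):return r[0]+r[1]*(z-r[0][2])/r[1][2]
def tri(r1,r2):
    A=np.c_[r1[1],-r2[1]];k=np.linalg.lstsq(A,r2[0]-r1[0],rcond=None)[0]
    a=r1[0]+k[0]*r1[1];b=r2[0]+k[1]*r2[1];return (a+b)/2,np.linalg.norm(a-b)
E
python3 - <<'E'
from h import *
print("knob",tri(ray("scene",(263,181)),ray("side",(404,168))))
print("ring",tri(ray("scene",(264.5,191)),ray("side",(400.5,184))))
for n,uv in(("scene",(263,181)),("side",(404,168))):print(onz(ray(n,uv),.246))
a=cv2.imread("pics/scene.png")[150:300,200:350];b=cv2.imread("pics/side.png")[140:290,320:470]
cv2.imwrite("pics/crop1.png",cv2.resize(np.hstack([a,b]),None,fx=2.6,fy=2.6,interpolation=cv2.INTER_CUBIC))
E
```

```text
knob (array([ 0.51734241, -0.09434909,  0.24131711]), np.float64(0.0038744132027835393))
ring (array([ 0.51674855, -0.09267239,  0.21127158]), np.float64(0.0005159726965599852))
[ 0.52422664 -0.09160861  0.246     ]
[ 0.51493732 -0.09107761  0.246     ]
```

View pics/crop1.png

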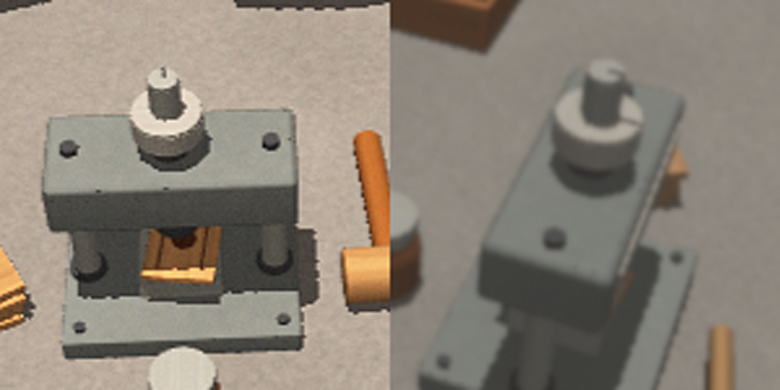

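Knob and ring both triangulate to about (0.516, -0.093), with heights of 0.241 and 0.211, which match the text. I'll move above the press.

Emit:
move_arm --plan '[{"linear": [0, 0, -3.5], "angular": [0, 0, 0], "claw": 1}, {"linear": [0, 0, -3.5], "angular": [0, 0, 0], "claw": 1}, {"linear": [0, 0, -3.5], "angular": [0, 0, 0], "claw": 1}, {"linear": [3.05, -1.93, 0], "angular": [0, 0, 0], "claw": 1}, {"linear": [3.05, -1.93, 0], "angular": [0, 0, 0], "claw": 1}, {"linear": [3.05, -1.93, 0], "angular": [0, 0, 0], "claw": 1}, {"linear": [3.05, -1.93, 0], "angular": [0, 0, 0], "claw": 1}, {"linear": [3.05, -1.93, 0], "angular": [0, 0, 0], "claw": 1}, {"linear": [3.05, -1.93, 0], "angular": [0, 0, 0], "claw": 1}, {"linear": [3.05, -1.93, 0], "angular": [0, 0, 0], "claw": 1}, {"linear": [3.05, -1.93, 0], "angular": [0, 0, 0], "claw": 1}, {"linear": [3.05, -1.93, 0], "angular": [0, 0, 0], "claw": 1}, {"linear": [3.05, -1.93, 0], "angular": [0, 0, 0], "claw": 1}, {"linear": [3.05, -1.93, 0], "angular": [0, 0, 0], "claw": 1}, {"linear": [3.05, -1.93, 0], "angular": [0, 0, 0], "claw": 1}, {"linear": [3.05, -1.93, 0], "angular": [0, 0, 0], "claw": 1}]'

```text
clock: 1.43
eef_pos: [0.503, -0.1113, 0.3349]
tool_rot: [-3.058, -0.662, 0.011]
wrist_force: [0.8, -0.0, 0.2]
width: 0.998
```

Emit:
move_arm --plan '[{"linear": [0, 0, 0], "angular": [0, 0, -7.1], "claw": 1}, {"linear": [0, 0, 0], "angular": [0, 0, -7.1], "claw": 1}, {"linear": [0, 0, 0], "angular": [0, 0, -7.1], "claw": 1}, {"linear": [0, 0, 0], "angular": [0, 0, -7.1], "claw": 1}, {"linear": [0, 0, 0], "angular": [0, 0, -7.1], "claw": 1}, {"linear": [0, 0, 0], "angular": [0, 0, -7.1], "claw": 1}, {"linear": [0, 0, 0], "angular": [0, 0, -7.1], "claw": 1}, {"linear": [0, 0, 0], "angular": [0, 0, -7.1], "claw": 1}, {"linear": [0, 0, 0], "angular": [0, 0, -7.1], "claw": 1}, {"linear": [0, 0, 0], "angular": [0, 0, -7.1], "claw": 1}, {"linear": [0, 0, 0], "angular": [0, 0, -7.1], "claw": 1}, {"linear": [0, 0, 0], "angular": [0, 0, -7.1], "claw": 1}, {"linear": [0, 0, 0], "angular": [0, 0, -7.1], "claw": 1}, {"linear": [0, 0, 0], "angular": [0, 0, -7.1], "claw": 1}, {"linear": [0, 0, 0], "angular": [0, 0, -7.1], "claw": 1}, {"linear": [0, 0, 0], "angular": [0, 0, -7.1], "claw": 1}, {"linear": [0, 0, 0], "angular": [0, 0, -7.1], "claw": 1}, {"linear": [0, 0, 0], "angular": [0, 0, 0], "claw": 1}]'

```text
clock: 2.93
eef_pos: [0.5033, -0.1006, 0.3248]
tool_rot: [-0.893, -2.978, -0.015]
wrist_force: [0.8, -0.4, 0.3]
width: 1.0
```

```bash
cat >> h.py <<'E'
def st():
    s=arm.sense();R=Ro.from_rotvec(s["tool_rot"]).as_matrix()
    print("t %.2f"%s["clock"],"p",s["eef_pos"].round(4),"az %.4f"%np.arctan2(R[1,0],R[0,0]),"zax",R[:,2].round(3),"q",s["qpos"].round(3),"F",s["wrist_force"].round(2),"T",s["wrist_torque"].round(3),"w %.3f"%s["width"])
    return s["eef_pos"],R
E
python3 - <<'E'
from h import *
p,R=st();a=arm.camera("wrist");cv2.imwrite("pics/w1.png",a[...,::-1])
print((R.T@(np.array([.516,-.093,.246])-p)*100).round(2))
E
```

```text
t 2.93 p [ 0.5033 -0.1006  0.3248] az 2.5589 zax [-0.028  0.019 -0.999] q [-0.227  0.192  1.507  0.012  1.474 -1.217] F [ 0.82 -0.36  0.28] T [0.048 0.019 0.009] w 1.000
[-0.91  1.33  7.85]
```

View pics/w1.png

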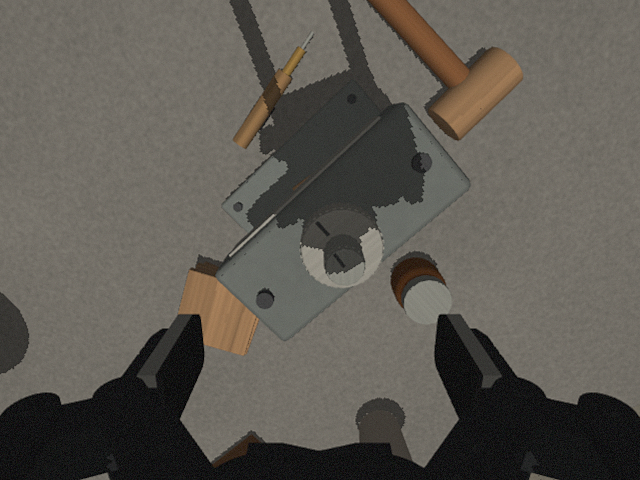

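The wrist picture shows the ring face centred near (341,247) with a radius of about 42 px. The knob top is near (344,265), and its index line is at (339,260). The tool has tilted about 2°.

```bash
cat >> h.py <<'E'
def go(t):
    p,R=st();z=R[:,2];w=np.cross(z,[0,0,-1]);
    print("lin cm",(R.T@(np.array(t)-p)*100).round(2),"ang deg",np.degrees(R.T@w).round(2))
E
python3 - <<'E'
from h import *
print(onz(ray("wrist",(341,247)),.212),onz(ray("wrist",(344,265)),.246))
print(tri(ray("scene",(262.7,179.2)),ray("wrist",(344,265))))
go([.516,-.093,.275])
a=cv2.imread("pics/w1.png")[190:310,280:400];cv2.imwrite("pics/c2.png",cv2.resize(a,None,fx=4,fy=4,interpolation=cv2.INTER_CUBIC))
E
```

```text
[ 0.51715319 -0.09062379  0.212     ] [ 0.51746205 -0.0908129   0.246     ]
(array([ 0.51806622, -0.09219824,  0.24470513]), np.float64(0.0023696609745333143))
t 2.98 p [ 0.5033 -0.1006  0.3248] az 2.5548 zax [-0.028  0.019 -0.999] q [-0.227  0.192  1.507  0.012  1.474 -1.212] F [ 0.84 -0.1  -0.4 ] T [-0.04  -0.025  0.005] w 0.997
lin cm [-0.81  1.34  4.95] ang deg [-0.   -1.94 -0.  ]
```

View pics/c2.png

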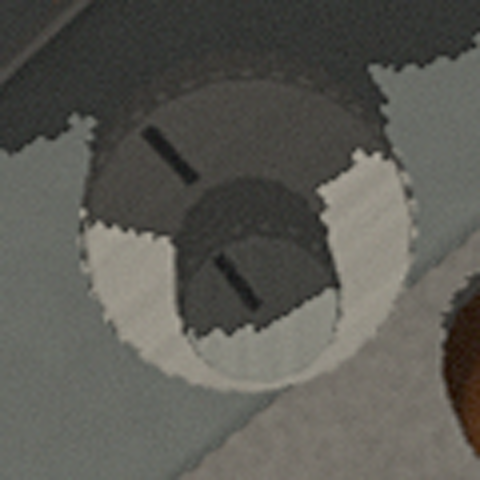

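Emit:
move_arm --plan '[{"linear": [0, 0, 0], "angular": [0, -1.94, 0], "claw": 1}, {"linear": [-0.45, 0.75, 1.2], "angular": [0, 0, 0], "claw": 1}, {"linear": [-0.45, 0.75, 1.2], "angular": [0, 0, 0], "claw": 1}, {"linear": [0, 0, 1.2], "angular": [0, 0, 0], "claw": 1}, {"linear": [0, 0, 0], "angular": [0, 0, 0], "claw": 1}, {"linear": [0, 0, 0], "angular": [0, 0, 0], "claw": 1}]'

```text
clock: 3.48
eef_pos: [0.5195, -0.0931, 0.2873]
tool_rot: [0.938, 2.997, -0.001]
wrist_force: [-0.1, -0.6, 0.1]
width: 1.0
```

Run:
```python
from h import *
go([.5172,-.0908,.180])
a=arm.camera("wrist");cv2.imwrite("pics/w2.png",a[...,::-1])
```

```text
t 3.48 p [ 0.5195 -0.0931  0.2873] az 2.5351 zax [ 0.001 -0.001 -1.   ] q [-1.990e-01  2.130e-01  1.572e+00 -1.000e-03  1.356e+00 -1.163e+00] F [-0.11 -0.6   0.06] T [-0.018 -0.013 -0.02 ] w 1.000
lin cm [ 0.33  0.06 10.73] ang deg [-0.01  0.07 -0.  ]
```

View pics/w2.png

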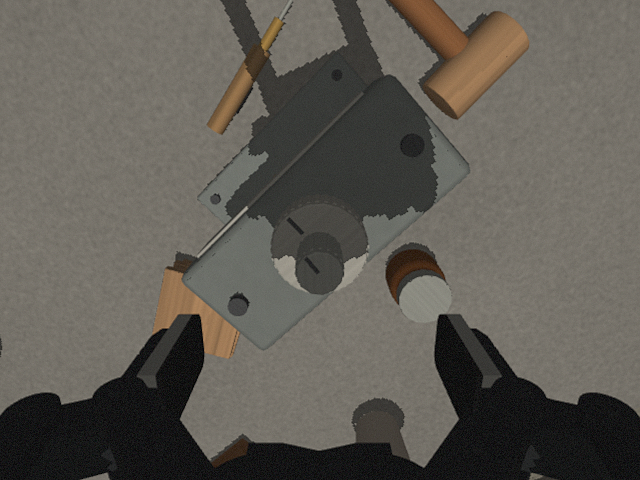

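The wrist picture shows the knob top centred near (320,271). The ring face is near (320,250), midway between the fingers in column.

Run:
```python
from h import *
k=onz(ray("wrist",(320,271)),.246);r=onz(ray("wrist",(320,251)),.212)
m1=onz(ray("wrist",(304,258)),.246);m2=onz(ray("wrist",(319,272)),.246)
print(k,r,"mark az",np.arctan2(*(m1-m2)[1::-1]))
g=(k+r)/2;go([g[0],g[1],.180])
```

```text
[ 0.51797689 -0.08992494  0.246     ] [ 0.51962838 -0.09101355  0.212     ] mark az -2.967073709510033
t 3.53 p [ 0.5193 -0.0931  0.2872] az 2.5354 zax [ 0.    -0.001 -1.   ] q [-1.990e-01  2.130e-01  1.572e+00 -1.000e-03  1.356e+00 -1.163e+00] F [-0.08  1.3  -0.49] T [0.002 0.016 0.002] w 1.000
lin cm [ 0.2   0.19 10.72] ang deg [-0.02  0.05  0.  ]
```

Emit:
move_arm --plan '[{"linear": [0.2, 0.15, 2], "angular": [0, 0, 0], "claw": 1}, {"linear": [0, 0, 3], "angular": [0, 0, 0], "claw": 1}, {"linear": [0, 0, 3], "angular": [0, 0, 0], "claw": 1}, {"linear": [0, 0, 1.5], "angular": [0, 0, 0], "claw": 1}, {"linear": [0, 0, 0], "angular": [0, 0, 0], "claw": 1}, {"linear": [0, 0, 0], "angular": [0, 0, 0], "claw": 1}]'

```text
clock: 4.03
eef_pos: [0.5222, -0.0922, 0.1954]
tool_rot: [0.945, 2.982, 0.001]
wrist_force: [0.5, -0.0, 1.1]
width: 0.996
```

Run:
```python
from h import *
go([.5185,-.0908,.178])
```

```text
t 4.03 p [ 0.5222 -0.0922  0.1954] az 2.5276 zax [ 0.013 -0.003 -1.   ] q [-1.960e-01  2.690e-01  1.732e+00 -1.000e-03  1.127e+00 -1.152e+00] F [ 0.51 -0.01  1.12] T [0.057 0.    0.022] w 0.996
lin cm [ 0.4  -0.11  1.73] ang deg [0.26 0.72 0.  ]
```

Emit:
move_arm --plan '[{"linear": [0.2, -0.05, 0.6], "angular": [0.25, 0.7, 0], "claw": 1}, {"linear": [0.2, -0.05, 0.6], "angular": [0, 0, 0], "claw": 1}, {"linear": [0, 0, 0.4], "angular": [0, 0, 0], "claw": 1}, {"linear": [0, 0, 0], "angular": [0, 0, 0], "claw": 1}]'

```text
clock: 4.37
eef_pos: [0.5208, -0.0913, 0.1827]
tool_rot: [0.949, 2.987, 0.002]
wrist_force: [-0.7, 0.3, -0.4]
width: 1.001
```

Run:
```python
from h import *
go([.5185,-.0908,.178])
a=arm.camera("side");cv2.imwrite("pics/s2.png",cv2.resize(a[100:300,300:520,::-1],None,fx=2.5,fy=2.5))
```

```text
t 4.37 p [ 0.5208 -0.0913  0.1827] az 2.5260 zax [ 0.008 -0.001 -1.   ] q [-0.195  0.281  1.751  0.     1.103 -1.151] F [-0.71  0.33 -0.42] T [-0.016 -0.004 -0.045] w 1.001
lin cm [ 0.22 -0.09  0.47] ang deg [ 0.19  0.4  -0.  ]
```

View pics/s2.png

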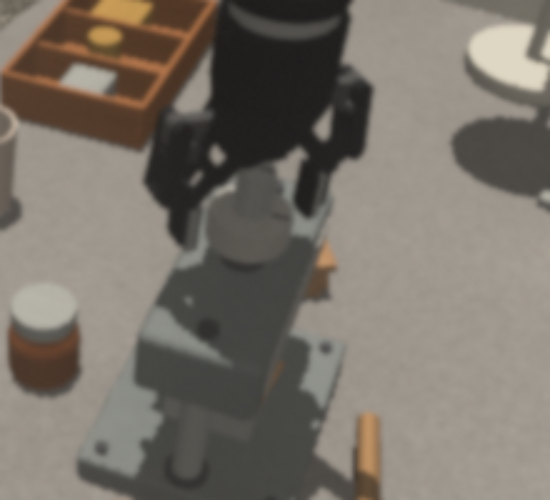

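The side view shows the pads straddling the ring, with the gripper body just above the knob. I'll make a small correction and close gently.

Emit:
move_arm --plan '[{"linear": [0.22, -0.08, 0.3], "angular": [0.2, 0.4, 0], "claw": 1}, {"linear": [0, 0, 0.1], "angular": [0, 0, 0], "claw": 1}, {"linear": [0, 0, 0], "angular": [0, 0, 0], "claw": -1}, {"linear": [0, 0, 0], "angular": [0, 0, 0], "claw": -1}, {"linear": [0, 0, 0], "angular": [0, 0, 0], "claw": -1}, {"linear": [0, 0, 0], "angular": [0, 0, 0], "claw": -1}, {"linear": [0, 0, 0], "angular": [0, 0, 0], "claw": -1}, {"linear": [0, 0, 0], "angular": [0, 0, 0], "claw": -1}]' --squeeze 45

```text
clock: 5.08
eef_pos: [0.5183, -0.0921, 0.1806]
tool_rot: [0.95, 2.993, -0.005]
wrist_force: [0.7, -0.3, 0.4]
width: 0.646
```

Run:
```python
from h import *
go([.5185,-.0908,.178])
```

```text
t 5.08 p [ 0.5183 -0.0921  0.1806] az 2.5269 zax [ 0.    -0.004 -1.   ] q [-0.196  0.282  1.754 -0.004  1.104 -1.15 ] F [ 0.68 -0.29  0.43] T [-0.1    0.135  0.014] w 0.646
lin cm [0.06 0.12 0.26] ang deg [-0.17  0.13  0.  ]
```

Emit:
move_arm --plan '[{"linear": [0, 0, 0], "angular": [0, 0, 2], "claw": -1}, {"linear": [0, 0, 0], "angular": [0, 0, 2], "claw": -1}, {"linear": [0, 0, 0], "angular": [0, 0, 2], "claw": -1}, {"linear": [0, 0, 0], "angular": [0, 0, 2], "claw": -1}]'

```text
clock: 5.42
eef_pos: [0.5183, -0.092, 0.1806]
tool_rot: [1.158, 2.919, -0.007]
wrist_force: [-1.7, -0.9, 0.5]
width: 0.644
```

```bash
cat >> h.py <<'E'
def fe():
    s=arm.sense();st();print("eff",s["effort"].round(3),"dq6 %.3f"%s["dq"][5])
E
python3 -c "
from h import *
fe()"
```

```text
t 5.42 p [ 0.5183 -0.092   0.1806] az 2.3861 zax [-0.    -0.005 -1.   ] q [-0.195  0.282  1.754 -0.005  1.104 -1.008] F [-1.69 -0.92  0.47] T [-0.004  0.079  0.312] w 0.644
eff [-2.1600e-01 -3.7841e+01 -2.1889e+01  2.1300e-01 -8.0000e-02 -2.1000e-02] dq6 0.423
```

Emit:
move_arm --plan '[{"linear": [0, 0, 0], "angular": [0, 0, 2], "claw": -1}, {"linear": [0, 0, 0], "angular": [0, 0, 2], "claw": -1}]'

```text
clock: 5.58
eef_pos: [0.5183, -0.092, 0.1806]
tool_rot: [1.261, 2.876, -0.008]
wrist_force: [-1.2, -0.9, -0.2]
width: 0.645
```

```bash
python3 -c "
from h import *
fe()"
```

```text
t 5.58 p [ 0.5183 -0.092   0.1806] az 2.3152 zax [-0.    -0.005 -1.   ] q [-0.194  0.282  1.754 -0.006  1.105 -0.936] F [-1.21 -0.87 -0.16] T [-0.046  0.071  0.337] w 0.645
eff [-1.7200e-01 -3.7839e+01 -2.1893e+01  2.0600e-01 -7.7000e-02 -2.0000e-02] dq6 0.423
```

Emit:
move_arm --plan '[{"linear": [0, 0, 0], "angular": [0, 0, 2], "claw": -1}]'

```text
clock: 5.67
eef_pos: [0.5184, -0.092, 0.1806]
tool_rot: [1.311, 2.853, -0.008]
wrist_force: [-0.3, -0.3, 0.8]
width: 0.641
```

```bash
python3 -c "
from h import *
fe()"
```

```text
t 5.67 p [ 0.5184 -0.092   0.1806] az 2.2797 zax [-0.    -0.005 -1.   ] q [-0.194  0.282  1.754 -0.006  1.105 -0.9  ] F [-0.3  -0.28  0.81] T [-0.005  0.045  0.376] w 0.641
eff [-1.5800e-01 -3.7838e+01 -2.1894e+01  2.0200e-01 -7.5000e-02 -2.0000e-02] dq6 0.426
```

Emit:
move_arm --plan '[{"linear": [0, 0, 0], "angular": [0, 0, 2], "claw": -1}]'

```text
clock: 5.75
eef_pos: [0.5184, -0.092, 0.1806]
tool_rot: [1.362, 2.829, -0.008]
wrist_force: [-0.6, 0.2, -0.4]
width: 0.638
```

```bash
python3 -c "
from h import *
fe()"
```

```text
t 5.75 p [ 0.5184 -0.092   0.1806] az 2.2442 zax [-0.001 -0.006 -1.   ] q [-0.194  0.282  1.754 -0.006  1.105 -0.865] F [-0.56  0.2  -0.39] T [-0.041  0.04   0.348] w 0.638
eff [-1.4700e-01 -3.7839e+01 -2.1895e+01  1.9800e-01 -7.3000e-02 -2.1000e-02] dq6 0.425
```

Emit:
move_arm --plan '[{"linear": [0, 0, 0], "angular": [0, 0, 2], "claw": -1}]'

```text
clock: 5.83
eef_pos: [0.5184, -0.092, 0.1806]
tool_rot: [1.412, 2.804, -0.009]
wrist_force: [-0.7, 0.1, 0.4]
width: 0.638
```

```bash
python3 -c "
from h import *
fe()"
```

```text
t 5.83 p [ 0.5184 -0.092   0.1806] az 2.2088 zax [-0.001 -0.006 -1.   ] q [-0.194  0.282  1.754 -0.007  1.105 -0.829] F [-0.75  0.11  0.42] T [0.024 0.035 0.328] w 0.638
eff [-1.3800e-01 -3.7841e+01 -2.1895e+01  1.9500e-01 -7.2000e-02 -2.1000e-02] dq6 0.424
```

Emit:
move_arm --plan '[{"linear": [0, 0, 0], "angular": [0, 0, 2], "claw": -1}]'

```text
clock: 5.92
eef_pos: [0.5184, -0.092, 0.1806]
tool_rot: [1.461, 2.778, -0.009]
wrist_force: [0.1, -0.3, -0.1]
width: 0.639
```

```bash
python3 -c "
from h import *
fe()"
```

```text
t 5.92 p [ 0.5184 -0.092   0.1806] az 2.1732 zax [-0.001 -0.006 -1.   ] q [-0.194  0.282  1.754 -0.007  1.105 -0.793] F [ 0.13 -0.28 -0.14] T [0.017 0.046 0.356] w 0.639
eff [-1.3100e-01 -3.7843e+01 -2.1896e+01  1.9200e-01 -7.2000e-02 -2.0000e-02] dq6 0.426
```

Emit:
move_arm --plan '[{"linear": [0, 0, 0], "angular": [0, 0, 2], "claw": -1}]'

```text
clock: 6.0
eef_pos: [0.5184, -0.092, 0.1806]
tool_rot: [1.51, 2.752, -0.009]
wrist_force: [-1.0, -0.7, -0.9]
width: 0.641
```

```bash
python3 -c "
from h import *
fe()"
```

```text
t 6.00 p [ 0.5184 -0.092   0.1806] az 2.1377 zax [-0.001 -0.007 -1.   ] q [-0.193  0.283  1.754 -0.007  1.105 -0.757] F [-0.96 -0.71 -0.86] T [-0.011  0.02   0.376] w 0.641
eff [-1.2300e-01 -3.7847e+01 -2.1895e+01  1.9000e-01 -7.1000e-02 -2.1000e-02] dq6 0.424
```

Emit:
move_arm --plan '[{"linear": [0, 0, 0], "angular": [0, 0, 2], "claw": -1}]'

```text
clock: 6.08
eef_pos: [0.5185, -0.092, 0.1806]
tool_rot: [1.559, 2.725, -0.01]
wrist_force: [0.2, -0.7, 0.4]
width: 0.642
```

```bash
python3 -c "
from h import *
fe()"
```

```text
t 6.08 p [ 0.5185 -0.092   0.1806] az 2.1022 zax [-0.001 -0.007 -1.   ] q [-0.193  0.283  1.754 -0.008  1.105 -0.721] F [ 0.19 -0.67  0.35] T [0.021 0.038 0.329] w 0.642
eff [-1.1800e-01 -3.7849e+01 -2.1895e+01  1.8800e-01 -7.1000e-02 -2.0000e-02] dq6 0.427
```

Create f.py:
```python
from h import *
s=arm.sense();R=Ro.from_rotvec(s["tool_rot"]).as_matrix()
l="%.4f %.4f %.3f"%(2.5269-np.arctan2(R[1,0],R[0,0]),s["wrist_torque"][2],s["dq"][5]);print(l);open("log","a").write(l+"\n")
```

```text
(no output)
```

Emit:
move_arm --plan '[{"linear": [0, 0, 0], "angular": [0, 0, 2], "claw": -1}]'

```text
clock: 6.17
eef_pos: [0.5185, -0.092, 0.1806]
tool_rot: [1.607, 2.696, -0.01]
wrist_force: [-0.4, -0.8, 0.0]
width: 0.641
```

```bash
python3 f.py
```

```text
0.4602 0.3118 0.424
```

Emit:
move_arm --plan '[{"linear": [0, 0, 0], "angular": [0, 0, 2], "claw": -1}]'

```text
clock: 6.25
eef_pos: [0.5185, -0.092, 0.1806]
tool_rot: [1.654, 2.667, -0.01]
wrist_force: [-0.6, 0.4, -0.2]
width: 0.647
```

```bash
python3 f.py
```

```text
0.4957 0.2862 0.425
```

Emit:
move_arm --plan '[{"linear": [0, 0, 0], "angular": [0, 0, 2], "claw": -1}]'

```text
clock: 6.33
eef_pos: [0.5185, -0.0919, 0.1806]
tool_rot: [1.701, 2.637, -0.011]
wrist_force: [0.2, 0.2, 0.3]
width: 0.643
```

```bash
python3 f.py
```

```text
0.5312 0.3316 0.424
```

Emit:
move_arm --plan '[{"linear": [0, 0, 0], "angular": [0, 0, 2], "claw": -1}]'

```text
clock: 6.42
eef_pos: [0.5185, -0.0919, 0.1806]
tool_rot: [1.748, 2.606, -0.011]
wrist_force: [-0.3, -1.3, -0.1]
width: 0.64
```

```bash
python3 f.py
```

```text
0.5667 0.3621 0.424
```

Emit:
move_arm --plan '[{"linear": [0, 0, 0], "angular": [0, 0, 2], "claw": -1}]'

```text
clock: 6.5
eef_pos: [0.5186, -0.0919, 0.1806]
tool_rot: [1.794, 2.575, -0.011]
wrist_force: [-0.5, -0.4, -0.7]
width: 0.639
```

```bash
python3 f.py
```

```text
0.6023 0.3272 0.424
```

Emit:
move_arm --plan '[{"linear": [0, 0, 0], "angular": [0, 0, 2], "claw": -1}]'

```text
clock: 6.58
eef_pos: [0.5186, -0.0919, 0.1806]
tool_rot: [1.839, 2.542, -0.012]
wrist_force: [-0.2, -0.8, 0.4]
width: 0.641
```

```bash
python3 f.py
```

```text
0.6377 0.2928 0.424
```

Emit:
move_arm --plan '[{"linear": [0, 0, 0], "angular": [0, 0, 2], "claw": -1}]'

```text
clock: 6.67
eef_pos: [0.5186, -0.0919, 0.1806]
tool_rot: [1.884, 2.509, -0.012]
wrist_force: [0.0, -0.4, -0.1]
width: 0.642
```

```bash
python3 f.py
```

```text
0.6734 0.3910 0.427
```

Emit:
move_arm --plan '[{"linear": [0, 0, 0], "angular": [0, 0, 2], "claw": -1}]'

```text
clock: 6.75
eef_pos: [0.5186, -0.092, 0.1806]
tool_rot: [1.928, 2.475, -0.012]
wrist_force: [0.6, -0.4, 0.2]
width: 0.646
```

```bash
python3 f.py
```

```text
0.7088 0.3505 0.425
```

Emit:
move_arm --plan '[{"linear": [0, 0, 0], "angular": [0, 0, 2], "claw": -1}]'

```text
clock: 6.83
eef_pos: [0.5186, -0.0919, 0.1806]
tool_rot: [1.971, 2.44, -0.012]
wrist_force: [-0.3, -1.3, 0.8]
width: 0.641
```

```bash
python3 f.py
```

```text
0.7443 0.2948 0.427
```

No contact yet.

Emit:
move_arm --plan '[{"linear": [0, 0, 0], "angular": [0, 0, 2], "claw": -1}]'

```text
clock: 6.92
eef_pos: [0.5186, -0.0919, 0.1806]
tool_rot: [2.014, 2.405, -0.013]
wrist_force: [-0.4, -0.6, -0.8]
width: 0.638
```

```bash
python3 f.py
```

```text
0.7799 0.3678 0.424
```

Emit:
move_arm --plan '[{"linear": [0, 0, 0], "angular": [0, 0, 2], "claw": -1}]'

```text
clock: 7.0
eef_pos: [0.5187, -0.0919, 0.1806]
tool_rot: [2.057, 2.368, -0.013]
wrist_force: [-0.0, 0.1, 0.2]
width: 0.639
```

```bash
python3 f.py
```

```text
0.8154 0.3436 0.425
```

Emit:
move_arm --plan '[{"linear": [0, 0, 0], "angular": [0, 0, 2], "claw": -1}]'

```text
clock: 7.08
eef_pos: [0.5187, -0.0919, 0.1806]
tool_rot: [2.098, 2.331, -0.013]
wrist_force: [0.8, -0.6, -0.5]
width: 0.643
```

```bash
python3 f.py
```

```text
0.8510 0.3120 0.427
```

Emit:
move_arm --plan '[{"linear": [0, 0, 0], "angular": [0, 0, 2], "claw": -1}]'

```text
clock: 7.17
eef_pos: [0.5187, -0.0919, 0.1806]
tool_rot: [2.139, 2.294, -0.014]
wrist_force: [0.3, -1.0, -0.2]
width: 0.645
```

```bash
python3 f.py
```

```text
0.8865 0.3370 0.425
```

Emit:
move_arm --plan '[{"linear": [0, 0, 0], "angular": [0, 0, 2], "claw": -1}]'

```text
clock: 7.25
eef_pos: [0.5187, -0.0919, 0.1806]
tool_rot: [2.179, 2.255, -0.014]
wrist_force: [-0.9, 0.0, -0.8]
width: 0.643
```

```bash
python3 f.py
```

```text
0.9220 0.3292 0.424
```

Emit:
move_arm --plan '[{"linear": [0, 0, 0], "angular": [0, 0, 2], "claw": -1}]'

```text
clock: 7.33
eef_pos: [0.5187, -0.0919, 0.1806]
tool_rot: [2.219, 2.216, -0.014]
wrist_force: [-0.4, -1.1, 0.7]
width: 0.648
```

```bash
python3 f.py
```

```text
0.9576 0.3286 0.425
```

Emit:
move_arm --plan '[{"linear": [0, 0, 0], "angular": [0, 0, 2], "claw": -1}]'

```text
clock: 7.42
eef_pos: [0.5188, -0.0919, 0.1806]
tool_rot: [2.258, 2.176, -0.014]
wrist_force: [-0.4, 0.2, -0.4]
width: 0.642
```

```bash
python3 f.py
```

```text
0.9931 0.3159 0.425
```

Emit:
move_arm --plan '[{"linear": [0, 0, 0], "angular": [0, 0, 2], "claw": -1}]'

```text
clock: 7.5
eef_pos: [0.5188, -0.0919, 0.1806]
tool_rot: [2.296, 2.135, -0.015]
wrist_force: [0.6, -0.8, -0.4]
width: 0.638
```

```bash
python3 f.py
```

```text
1.0286 0.3183 0.425
```

Emit:
move_arm --plan '[{"linear": [0, 0, 0], "angular": [0, 0, 2], "claw": -1}]'

```text
clock: 7.58
eef_pos: [0.5188, -0.0919, 0.1806]
tool_rot: [2.333, 2.094, -0.015]
wrist_force: [0.4, -0.6, -0.9]
width: 0.646
```

```bash
python3 f.py
```

```text
1.0642 0.3188 0.425
```

Run:
```python
from h import *
fe()
a=arm.camera("wrist");b=arm.camera("scene")
A=cv2.resize(a[150:400,220:420,::-1],None,fx=2,fy=2);B=cv2.resize(b[150:300,200:320,::-1],(400,500))
cv2.imwrite("pics/w3.png",np.hstack([A,B]))
```

```text
t 7.58 p [ 0.5188 -0.0919  0.1806] az 1.4627 zax [-0.003 -0.011 -1.   ] q [-0.19   0.284  1.752 -0.013  1.106 -0.077] F [ 0.37 -0.61 -0.87] T [0.062 0.136 0.319] w 0.646
eff [-2.5000e-02 -3.8062e+01 -2.1812e+01  1.6200e-01 -1.2000e-01 -1.8000e-02] dq6 0.425
```

View pics/w3.png

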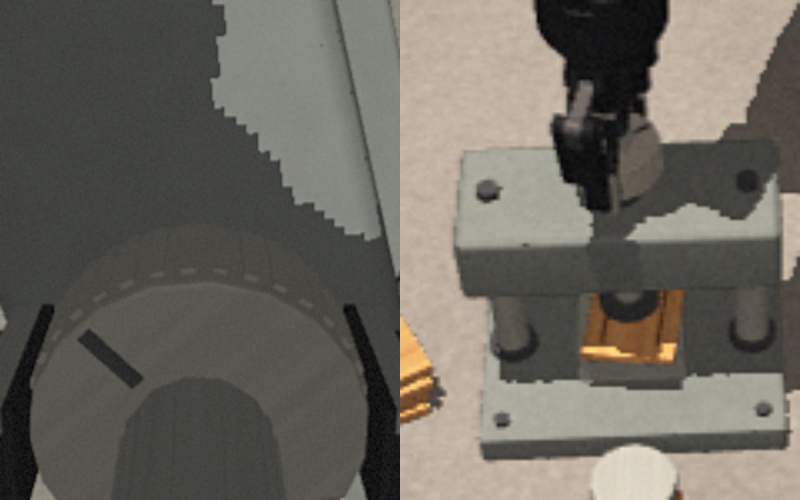

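The ring's line still sits up-left in the wrist frame, as it did before the turn, so the grip has not slipped. The foot has come down close to the plaque. I'll keep turning.

Emit:
move_arm --plan '[{"linear": [0, 0, 0], "angular": [0, 0, 2], "claw": -1}]'

```text
clock: 7.77
eef_pos: [0.5188, -0.092, 0.1806]
tool_rot: [2.368, 2.054, -0.014]
wrist_force: [-0.2, -0.5, -0.2]
width: 0.648
```

```bash
python3 f.py
```

```text
1.0978 0.2916 0.446
```

Emit:
move_arm --plan '[{"linear": [0, 0, 0], "angular": [0, 0, 2], "claw": -1}]'

```text
clock: 7.85
eef_pos: [0.5188, -0.092, 0.1806]
tool_rot: [2.404, 2.013, -0.015]
wrist_force: [1.0, -1.5, -0.4]
width: 0.643
```

```bash
python3 f.py
```

```text
1.1325 0.3408 0.405
```

Emit:
move_arm --plan '[{"linear": [0, 0, 0], "angular": [0, 0, 2], "claw": -1}]'

```text
clock: 7.93
eef_pos: [0.5188, -0.092, 0.1806]
tool_rot: [2.438, 1.971, -0.015]
wrist_force: [0.6, -0.5, -0.2]
width: 0.639
```

```bash
python3 f.py
```

```text
1.1673 0.2712 0.414
```

Emit:
move_arm --plan '[{"linear": [0, 0, 0], "angular": [0, 0, 2], "claw": -1}]'

```text
clock: 8.02
eef_pos: [0.5189, -0.092, 0.1806]
tool_rot: [2.472, 1.928, -0.015]
wrist_force: [0.3, -0.7, 0.5]
width: 0.642
```

```bash
python3 f.py
```

```text
1.2021 0.3408 0.414
```

Emit:
move_arm --plan '[{"linear": [0, 0, 0], "angular": [0, 0, 2], "claw": -1}]'

```text
clock: 8.1
eef_pos: [0.5189, -0.092, 0.1806]
tool_rot: [2.505, 1.885, -0.015]
wrist_force: [0.2, -1.5, -0.2]
width: 0.643
```

```bash
python3 f.py
```

```text
1.2368 0.3794 0.415
```

Emit:
move_arm --plan '[{"linear": [0, 0, 0], "angular": [0, 0, 2], "claw": -1}]'

```text
clock: 8.18
eef_pos: [0.5189, -0.092, 0.1806]
tool_rot: [2.537, 1.841, -0.015]
wrist_force: [0.2, -1.1, -0.1]
width: 0.642
```

```bash
python3 f.py
```

```text
1.2714 0.4454 0.414
```

Torque is now rising, so the foot has touched at about 1.2. I'll switch to finer steps.

Emit:
move_arm --plan '[{"linear": [0, 0, 0], "angular": [0, 0, 1], "claw": -1}]'

```text
clock: 8.27
eef_pos: [0.5189, -0.092, 0.1806]
tool_rot: [2.552, 1.819, -0.015]
wrist_force: [0.8, -1.1, 0.4]
width: 0.643
```

```bash
python3 f.py
```

```text
1.2884 0.4186 0.190
```

Emit:
move_arm --plan '[{"linear": [0, 0, 0], "angular": [0, 0, 1], "claw": -1}]'

```text
clock: 8.35
eef_pos: [0.5189, -0.092, 0.1806]
tool_rot: [2.568, 1.797, -0.015]
wrist_force: [0.4, -2.2, 0.3]
width: 0.645
```

```bash
python3 f.py
python3 - <<'E'
import numpy as np
d=np.loadtxt("log");a,T=d[:,0],d[:,1]
a=np.r_[.141,.212,.247,.283,.318,.354,.389,.425,a];T=np.r_[.312,.337,.376,.348,.328,.356,.376,.329,T]
for s in (1.024,):
  r=[]
  for c in np.arange(1.05,1.3,.01):
    y=T-s*np.clip(a-c,0,None);m=a>.5 ;b=y[m].mean();r.append((((y[m]-b)**2).sum()*1e4,c,b,64*(a[-1]-c)))
  for x in sorted(r)[:10]:print(np.round(x,3))
E
```

```text
1.3054 0.4708 0.207
[165.303   1.18    0.328   8.026]
[168.951   1.17    0.326   8.666]
[169.955   1.19    0.33    7.386]
[182.909   1.2     0.332   6.746]
[189.253   1.16    0.323   9.306]
[202.407   1.21    0.334   6.106]
[221.928   1.15    0.321   9.946]
[228.565   1.22    0.336   5.466]
[261.714   1.23    0.337   4.826]
[264.04    1.14    0.318  10.586]
```

Emit:
move_arm --plan '[{"linear": [0, 0, 0], "angular": [0, 0, 0.5], "claw": -1}]'

```text
clock: 8.43
eef_pos: [0.5189, -0.092, 0.1806]
tool_rot: [2.575, 1.786, -0.015]
wrist_force: [0.7, -0.9, 0.0]
width: 0.643
```

```bash
python3 f.py
```

```text
1.3140 0.3857 0.094
```

Emit:
move_arm --plan '[{"linear": [0, 0, 0], "angular": [0, 0, 0.5], "claw": -1}]'

```text
clock: 8.52
eef_pos: [0.5189, -0.092, 0.1806]
tool_rot: [2.583, 1.775, -0.015]
wrist_force: [-0.4, -0.1, 0.2]
width: 0.641
```

```bash
python3 f.py
```

```text
1.3224 0.4531 0.106
```

Emit:
move_arm --plan '[{"linear": [0, 0, 0], "angular": [0, 0, 0.5], "claw": -1}]'

```text
clock: 8.6
eef_pos: [0.5189, -0.092, 0.1806]
tool_rot: [2.591, 1.764, -0.015]
wrist_force: [-0.2, -0.9, 0.0]
width: 0.642
```

```bash
python3 f.py
cat > fit.py <<'E'
import numpy as np
d=np.loadtxt("log");a,T=d[:,0],d[:,1]
r=[]
for c in np.arange(1.1,1.26,.01):
    y=T-1.024*np.clip(a-c,0,None);b=y.mean();r.append((((y-b)**2).sum()*1e4,c,b,64*(a[-1]-c)))
for x in sorted(r)[:6]:print(np.round(x,3))
E
python3 fit.py
```

```text
1.3313 0.4536 0.105
[239.339   1.19    0.324   9.043]
[242.21    1.2     0.327   8.403]
[248.618   1.18    0.321   9.683]
[254.773   1.21    0.33    7.763]
[270.046   1.17    0.319  10.323]
[277.925   1.22    0.332   7.123]
```

Emit:
move_arm --plan '[{"linear": [0, 0, 0], "angular": [0, 0, 0.3], "claw": -1}]'

```text
clock: 8.68
eef_pos: [0.5189, -0.092, 0.1806]
tool_rot: [2.595, 1.757, -0.016]
wrist_force: [-0.0, -1.5, 0.4]
width: 0.64
```

```bash
python3 f.py
```

```text
1.3368 0.3945 0.062
```

Emit:
move_arm --plan '[{"linear": [0, 0, 0], "angular": [0, 0, 0.3], "claw": -1}]'

```text
clock: 8.77
eef_pos: [0.5189, -0.092, 0.1806]
tool_rot: [2.6, 1.75, -0.015]
wrist_force: [-0.2, -1.0, 0.9]
width: 0.64
```

```bash
python3 f.py
```

```text
1.3422 0.4576 0.065
```

Emit:
move_arm --plan '[{"linear": [0, 0, 0], "angular": [0, 0, 0.3], "claw": -1}]'

```text
clock: 8.85
eef_pos: [0.5189, -0.092, 0.1806]
tool_rot: [2.605, 1.743, -0.016]
wrist_force: [0.3, -0.7, 1.2]
width: 0.643
```

```bash
python3 f.py;python3 fit.py
```

```text
1.3478 0.4890 0.068
[296.397   1.2     0.325   9.459]
[299.849   1.21    0.328   8.819]
[305.353   1.19    0.321  10.099]
[317.069   1.22    0.331   8.179]
[3.29447e+02 1.18000e+00 3.18000e-01 1.07390e+01]
[3.48708e+02 1.23000e+00 3.34000e-01 7.53900e+00]
```

The estimate is 9.5–10.5 N, and the fast samples alone put contact at 1.18. I'll release the ring now.

Emit:
move_arm --plan '[{"linear": [0, 0, 0], "angular": [0, 0, 0], "claw": -1}, {"linear": [0, 0, 0], "angular": [0, 0, 0], "claw": -0.1}, {"linear": [0, 0, 0], "angular": [0, 0, 0], "claw": 0.5}, {"linear": [0, 0, 0], "angular": [0, 0, 0], "claw": 1}, {"linear": [0, 0, 0], "angular": [0, 0, 0], "claw": 1}, {"linear": [0, 0, 0], "angular": [0, 0, 0], "claw": 1}, {"linear": [0, 0, 0], "angular": [0, 0, 0], "claw": 1}]'

```text
clock: 9.43
eef_pos: [0.5193, -0.0916, 0.1807]
tool_rot: [2.609, 1.737, -0.012]
wrist_force: [-0.5, 0.6, 0.5]
width: 0.997
```

Run:
```python
from h import *
go([.5186,-.092,.285])
```

```text
t 9.43 p [ 0.5193 -0.0916  0.1807] az 1.1748 zax [-0.003 -0.01  -1.   ] q [-0.19   0.284  1.751 -0.012  1.107  0.211] F [-0.52  0.61  0.5 ] T [-0.048  0.054  0.038] w 0.997
lin cm [ -0.17  -0.03 -10.43] ang deg [ 0.1   0.61 -0.  ]
```

Next I rise straight up, then wind the tool back anticlockwise for the knob.

Emit:
move_arm --plan '[{"linear": [0, 0, -2.5], "angular": [0, 0, 0], "claw": 1}, {"linear": [0, 0, -2.5], "angular": [0, 0, 0], "claw": 1}, {"linear": [0, 0, -2.5], "angular": [0, 0, 0], "claw": 1}, {"linear": [0, 0, -2.5], "angular": [0, 0.6, 0], "claw": 1}, {"linear": [0, 0, 0], "angular": [0, 0, 0], "claw": 1}]'

```text
clock: 9.85
eef_pos: [0.5185, -0.09, 0.2829]
tool_rot: [-2.613, -1.738, 0.004]
wrist_force: [1.4, -0.7, 0.7]
width: 1.002
```

Emit:
move_arm --plan '[{"linear": [0, 0, 0], "angular": [0, 0, -6.5], "claw": 1}, {"linear": [0, 0, 0], "angular": [0, 0, -6.5], "claw": 1}, {"linear": [0, 0, 0], "angular": [0, 0, -6.5], "claw": 1}, {"linear": [0, 0, 0], "angular": [0, 0, -6.5], "claw": 1}, {"linear": [0, 0, 0], "angular": [0, 0, -6.5], "claw": 1}, {"linear": [0, 0, 0], "angular": [0, 0, -6.5], "claw": 1}, {"linear": [0, 0, 0], "angular": [0, 0, -6.5], "claw": 1}, {"linear": [0, 0, 0], "angular": [0, 0, -6.5], "claw": 1}, {"linear": [0, 0, 0], "angular": [0, 0, -6.5], "claw": 1}, {"linear": [0, 0, 0], "angular": [0, 0, -6.5], "claw": 1}, {"linear": [0, 0, 0], "angular": [0, 0, -6.5], "claw": 1}, {"linear": [0, 0, 0], "angular": [0, 0, -6.5], "claw": 1}, {"linear": [0, 0, 0], "angular": [0, 0, 0], "claw": 1}, {"linear": [0, 0, 0], "angular": [0, 0, 0], "claw": 1}]'

```text
clock: 11.02
eef_pos: [0.5175, -0.0896, 0.2803]
tool_rot: [-0.843, -3.022, -0.001]
wrist_force: [0.6, -0.5, 0.4]
width: 0.997
```

Run:
```python
from h import *
go([.5186,-.092,.217])
a=arm.camera("wrist");cv2.imwrite("pics/w4.png",cv2.resize(a[150:350,220:420,::-1],None,fx=3,fy=3,interpolation=cv2.INTER_CUBIC))
```

```text
t 11.02 p [ 0.5175 -0.0896  0.2803] az 2.5975 zax [-0.004  0.002 -1.   ] q [-1.940e-01  2.150e-01  1.587e+00  1.000e-03  1.344e+00 -1.221e+00] F [ 0.6  -0.49  0.35] T [ 0.069 -0.016 -0.007] w 0.997
lin cm [-0.25 -0.15  6.33] ang deg [-0.02 -0.23 -0.  ]
```

View pics/w4.png

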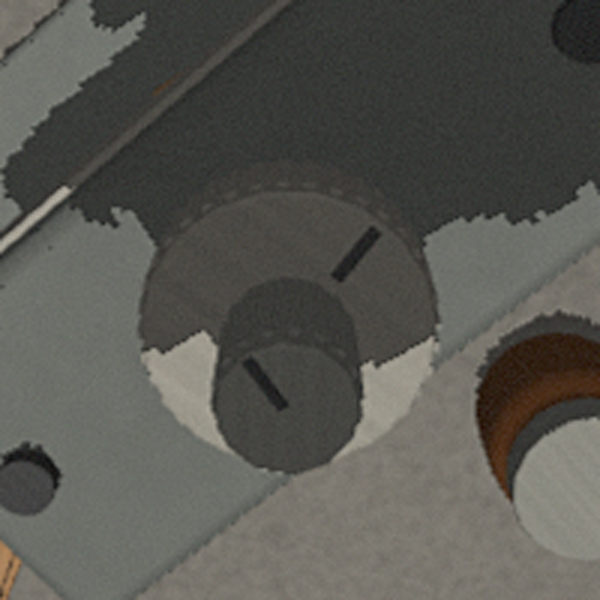

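The knob line is unchanged at up-left, about (303,271), with the knob centre near (316,285). The ring line has turned to up-right.

Run:
```python
from h import *
w=lambda u,v,z:onz(ray("wrist",(220+u/3,150+v/3)),z)
k=w(288,406,.246);r=w(289,338,.212);print(k,r)
az=lambda a,b:np.arctan2(*(a-b)[1::-1])
print("knob line az",az(w(248,362,.246),w(284,407,.246)),"centre-based",az(w(248,362,.246),k),"ring line",az(w(377,232,.212),w(335,280,.212)))
go([*((k+r)/2)[:2],.217])
```

```text
[ 0.51871439 -0.09042297  0.246     ] [ 0.52014626 -0.09139606  0.212     ]
knob line az -3.055215025393864 centre-based -2.9922867112342626 ring line 1.9119457979932615
t 11.07 p [ 0.5175 -0.0896  0.2802] az 2.5977 zax [-0.004  0.002 -1.   ] q [-1.940e-01  2.150e-01  1.587e+00  1.000e-03  1.344e+00 -1.221e+00] F [-0.08 -0.51  0.36] T [0.005 0.008 0.051] w 0.994
lin cm [-0.26 -0.01  6.32] ang deg [-0.02 -0.24  0.  ]
```

Emit:
move_arm --plan '[{"linear": [-0.2, -0.05, 1.5], "angular": [0, -0.2, 0], "claw": 0}, {"linear": [0, 0, 1.7], "angular": [0, 0, 0], "claw": 0}, {"linear": [0, 0, 1.4], "angular": [0, 0, 0], "claw": 0}, {"linear": [0, 0, 0], "angular": [0, 0, 0], "claw": 0}, {"linear": [0, 0, 0], "angular": [0, 0, 0], "claw": 0}]'

```text
clock: 11.48
eef_pos: [0.5196, -0.0912, 0.2334]
tool_rot: [0.86, 3.019, 0.0]
wrist_force: [0.8, 0.1, -0.3]
width: 0.498
```

Run:
```python
from h import *
go([.5190,-.0912,.220])
```

```text
t 11.48 p [ 0.5196 -0.0912  0.2334] az 2.5864 zax [ 0.002 -0.001 -1.   ] q [-0.195  0.242  1.669 -0.     1.228 -1.211] F [ 0.82  0.1  -0.29] T [ 0.025 -0.     0.061] w 0.498
lin cm [ 0.05 -0.03  1.34] ang deg [0.04 0.12 0.  ]
```

Emit:
move_arm --plan '[{"linear": [0.05, 0, 0.6], "angular": [0, 0, 0], "claw": 0}, {"linear": [0.05, 0, 0.6], "angular": [0, 0, 0], "claw": 0}, {"linear": [0, 0, 0.1], "angular": [0, 0, 0], "claw": 0}, {"linear": [0, 0, 0], "angular": [0, 0, 0], "claw": -1}, {"linear": [0, 0, 0], "angular": [0, 0, 0], "claw": -1}, {"linear": [0, 0, 0], "angular": [0, 0, 0], "claw": -1}, {"linear": [0, 0, 0], "angular": [0, 0, 0], "claw": -1}, {"linear": [0, 0, 0], "angular": [0, 0, 0], "claw": -1}]' --squeeze 30

```text
clock: 12.15
eef_pos: [0.5188, -0.0923, 0.2218]
tool_rot: [0.863, 3.016, -0.005]
wrist_force: [-0.6, -0.3, -1.4]
width: 0.268
```

Run:
```python
from h import *
go([.5190,-.0912,.220])
a=arm.camera("side");cv2.imwrite("pics/s3.png",cv2.resize(a[110:260,320:480,::-1],None,fx=3.5,fy=3.5))
```

```text
t 12.15 p [ 0.5188 -0.0923  0.2218] az 2.5840 zax [ 0.004 -0.005 -1.   ] q [-0.196  0.248  1.691 -0.004  1.197 -1.207] F [-0.6  -0.33 -1.45] T [-0.009  0.05   0.066] w 0.268
lin cm [0.05 0.11 0.18] ang deg [-0.11  0.32  0.  ]
```

View pics/s3.png

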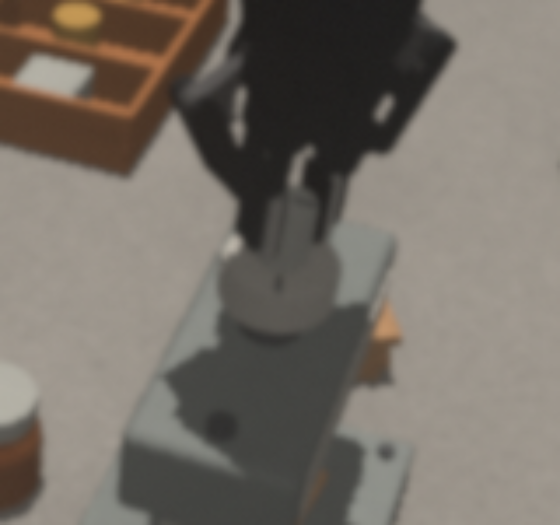

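The fingers hold the knob above the ring (opening about 23 mm), with a gap to the ring face. I'll turn it clockwise.

Emit:
move_arm --plan '[{"linear": [0, 0, 0], "angular": [0, 0, 2], "claw": -1}, {"linear": [0, 0, 0], "angular": [0, 0, 3], "claw": -1}, {"linear": [0, 0, 0], "angular": [0, 0, 3], "claw": -1}, {"linear": [0, 0, 0], "angular": [0, 0, 3], "claw": -1}, {"linear": [0, 0, 0], "angular": [0, 0, 3], "claw": -1}, {"linear": [0, 0, 0], "angular": [0, 0, 3], "claw": -1}, {"linear": [0, 0, 0], "angular": [0, 0, 3], "claw": -1}, {"linear": [0, 0, 0], "angular": [0, 0, 3], "claw": -1}]'

```text
clock: 12.87
eef_pos: [0.5188, -0.0923, 0.2218]
tool_rot: [1.471, 2.77, -0.005]
wrist_force: [-0.2, -0.6, -1.5]
width: 0.271
```

```bash
python3 -c "
from h import *
fe()"
```

```text
t 12.87 p [ 0.5188 -0.0923  0.2218] az 2.1655 zax [ 0.003 -0.006 -1.   ] q [-0.195  0.249  1.691 -0.005  1.198 -0.788] F [-0.16 -0.62 -1.48] T [-0.113  0.021  0.066] w 0.271
eff [ 1.9700e-01 -3.7923e+01 -2.3563e+01  1.0500e-01 -2.3000e-02 -4.8700e-01] dq6 0.652
```

Emit:
move_arm --plan '[{"linear": [0, 0, 0], "angular": [0, 0, 3], "claw": -1}, {"linear": [0, 0, 0], "angular": [0, 0, 3], "claw": -1}, {"linear": [0, 0, 0], "angular": [0, 0, 3], "claw": -1}, {"linear": [0, 0, 0], "angular": [0, 0, 3], "claw": -1}, {"linear": [0, 0, 0], "angular": [0, 0, 3], "claw": -1}, {"linear": [0, 0, 0], "angular": [0, 0, 3], "claw": -1}, {"linear": [0, 0, 0], "angular": [0, 0, 3], "claw": -1}, {"linear": [0, 0, 0], "angular": [0, 0, 3], "claw": -1}, {"linear": [0, 0, 0], "angular": [0, 0, 3], "claw": -1}]'

```text
clock: 13.62
eef_pos: [0.5188, -0.0924, 0.2218]
tool_rot: [2.102, 2.326, -0.006]
wrist_force: [0.1, -0.3, -2.2]
width: 0.268
```

```bash
python3 -c "
from h import *
fe()"
```

```text
t 13.62 p [ 0.5188 -0.0924  0.2218] az 1.6719 zax [ 0.002 -0.007 -1.   ] q [-0.194  0.249  1.69  -0.007  1.199 -0.293] F [ 0.12 -0.27 -2.17] T [-0.063  0.058  0.073] w 0.268
eff [ 1.6900e-01 -3.7964e+01 -2.3549e+01  1.0900e-01 -3.0000e-02 -4.8700e-01] dq6 0.652
```

Emit:
move_arm --plan '[{"linear": [0, 0, 0], "angular": [0, 0, 2], "claw": -1}, {"linear": [0, 0, 0], "angular": [0, 0, 2], "claw": -1}]'

```text
clock: 13.78
eef_pos: [0.5188, -0.0924, 0.2218]
tool_rot: [2.186, 2.247, -0.006]
wrist_force: [0.1, -0.6, -1.6]
width: 0.266
```

```bash
python3 -c "
from h import *
fe()"
```

```text
t 13.78 p [ 0.5188 -0.0924  0.2218] az 1.5982 zax [ 0.002 -0.007 -1.   ] q [-0.194  0.249  1.69  -0.007  1.199 -0.219] F [ 0.09 -0.59 -1.63] T [ 0.001 -0.018  0.062] w 0.266
eff [ 1.7300e-01 -3.7971e+01 -2.3546e+01  1.0700e-01 -3.2000e-02 -3.0200e-01] dq6 0.440
```

Emit:
move_arm --plan '[{"linear": [0, 0, 0], "angular": [0, 0, 2], "claw": -1}, {"linear": [0, 0, 0], "angular": [0, 0, 2], "claw": -1}]'

```text
clock: 13.95
eef_pos: [0.5188, -0.0924, 0.2218]
tool_rot: [2.267, 2.166, -0.006]
wrist_force: [1.0, -0.7, -2.4]
width: 0.272
```

```bash
python3 f.py
```

```text
1.0017 0.0364 0.434
```

Emit:
move_arm --plan '[{"linear": [0, 0, 0], "angular": [0, 0, 2], "claw": -1}]'

```text
clock: 14.03
eef_pos: [0.5188, -0.0923, 0.2218]
tool_rot: [2.306, 2.124, -0.006]
wrist_force: [-0.1, 0.1, -1.6]
width: 0.27
```

```bash
python3 f.py
```

```text
1.0381 0.0715 0.435
```

Emit:
move_arm --plan '[{"linear": [0, 0, 0], "angular": [0, 0, 2], "claw": -1}]'

```text
clock: 14.12
eef_pos: [0.5188, -0.0924, 0.2218]
tool_rot: [2.344, 2.081, -0.006]
wrist_force: [-1.4, 0.5, -2.4]
width: 0.268
```

```bash
python3 f.py
```

```text
1.0746 -0.0520 0.435
```

Emit:
move_arm --plan '[{"linear": [0, 0, 0], "angular": [0, 0, 2], "claw": -1}]'

```text
clock: 14.2
eef_pos: [0.5189, -0.0924, 0.2218]
tool_rot: [2.381, 2.038, -0.006]
wrist_force: [-0.0, -0.5, -1.1]
width: 0.266
```

```bash
python3 f.py
```

```text
1.1111 0.1092 0.436
```

Emit:
move_arm --plan '[{"linear": [0, 0, 0], "angular": [0, 0, 2], "claw": -1}]'

```text
clock: 14.28
eef_pos: [0.5189, -0.0924, 0.2218]
tool_rot: [2.418, 1.994, -0.006]
wrist_force: [0.0, -1.0, -2.1]
width: 0.266
```

```bash
python3 f.py
```

```text
1.1475 0.0883 0.435
```

Emit:
move_arm --plan '[{"linear": [0, 0, 0], "angular": [0, 0, 2], "claw": -1}]'

```text
clock: 14.37
eef_pos: [0.5188, -0.0927, 0.2218]
tool_rot: [2.453, 1.951, -0.007]
wrist_force: [-1.3, -2.1, -1.5]
width: 0.266
```

```bash
python3 f.py
```

```text
1.1832 0.2161 0.435
```

Emit:
move_arm --plan '[{"linear": [0, 0, 0], "angular": [0, 0, 2], "claw": -1}]'

```text
clock: 14.45
eef_pos: [0.5188, -0.0927, 0.2218]
tool_rot: [2.488, 1.906, -0.008]
wrist_force: [-0.3, 0.0, -1.2]
width: 0.27
```

```bash
python3 f.py
```

```text
1.2194 0.0601 0.437
```

Emit:
move_arm --plan '[{"linear": [0, 0, 0], "angular": [0, 0, 2], "claw": -1}]'

```text
clock: 14.53
eef_pos: [0.5188, -0.0925, 0.2218]
tool_rot: [2.521, 1.861, -0.007]
wrist_force: [0.5, 2.8, -1.8]
width: 0.267
```

```bash
python3 f.py
```

```text
1.2552 0.1943 0.431
```

Resistance jumped to about 0.2 N m at around 1.24 rad turned, which looks like the stop with the pads slipping. I'll confirm with a slightly firmer grip.

Emit:
move_arm --plan '[{"linear": [0, 0, 0], "angular": [0, 0, 0], "claw": -1}, {"linear": [0, 0, 0], "angular": [0, 0, 0], "claw": -1}, {"linear": [0, 0, 0], "angular": [0, 0, 1], "claw": -1}, {"linear": [0, 0, 0], "angular": [0, 0, 1], "claw": -1}]' --squeeze 45

```text
clock: 14.87
eef_pos: [0.519, -0.092, 0.2219]
tool_rot: [2.552, 1.819, -0.007]
wrist_force: [1.1, 3.1, -2.4]
width: 0.258
```

```bash
python3 f.py
```

```text
1.2885 -0.0173 0.237
```

Emit:
move_arm --plan '[{"linear": [0, 0, 0], "angular": [0, 0, 1], "claw": -1}]'

```text
clock: 14.95
eef_pos: [0.5191, -0.0918, 0.2219]
tool_rot: [2.569, 1.795, -0.006]
wrist_force: [0.4, 0.1, -2.1]
width: 0.261
```

```bash
python3 f.py
```

```text
1.3075 0.3430 0.207
```

It's hard against the stop at 0.34 N m, well over the knob's 0.05 N m of friction. I'll release, rise and look.

Emit:
move_arm --plan '[{"linear": [0, 0, 0], "angular": [0, 0, 0], "claw": -0.2}, {"linear": [0, 0, 0], "angular": [0, 0, 0], "claw": 0}, {"linear": [0, 0, 0], "angular": [0, 0, 0], "claw": 0.1}, {"linear": [0, 0, 0], "angular": [0, 0, 0], "claw": 0.1}, {"linear": [0, 0, -2], "angular": [0, 0, 0], "claw": 0.1}, {"linear": [0, 0, -2.5], "angular": [0, 0, 0], "claw": 0.1}, {"linear": [0, 0, -2], "angular": [0, 0, 0], "claw": 0.1}, {"linear": [0, 0, 0], "angular": [0, 0, 0], "claw": 0.1}, {"linear": [0, 0, 0], "angular": [0, 0, 0], "claw": 0.1}]'

```text
clock: 15.7
eef_pos: [0.5189, -0.0916, 0.2896]
tool_rot: [2.573, 1.79, -0.006]
wrist_force: [0.1, 0.0, -0.2]
width: 0.551
```

Run:
```python
from h import *
st()
a=arm.camera("wrist");b=arm.camera("scene")
cv2.imwrite("pics/w5.png",np.hstack([cv2.resize(a[150:350,220:370,::-1],None,fx=3,fy=3,interpolation=cv2.INTER_CUBIC),cv2.resize(b[170:290,230:300,::-1],(350,600),interpolation=cv2.INTER_CUBIC)]))
```

```text
t 15.70 p [ 0.5189 -0.0916  0.2896] az 1.2155 zax [ 0.001 -0.008 -1.   ] q [-0.192  0.21   1.57  -0.008  1.359  0.165] F [ 0.14  0.05 -0.22] T [-0.016  0.046 -0.051] w 0.551
```

View pics/w5.png

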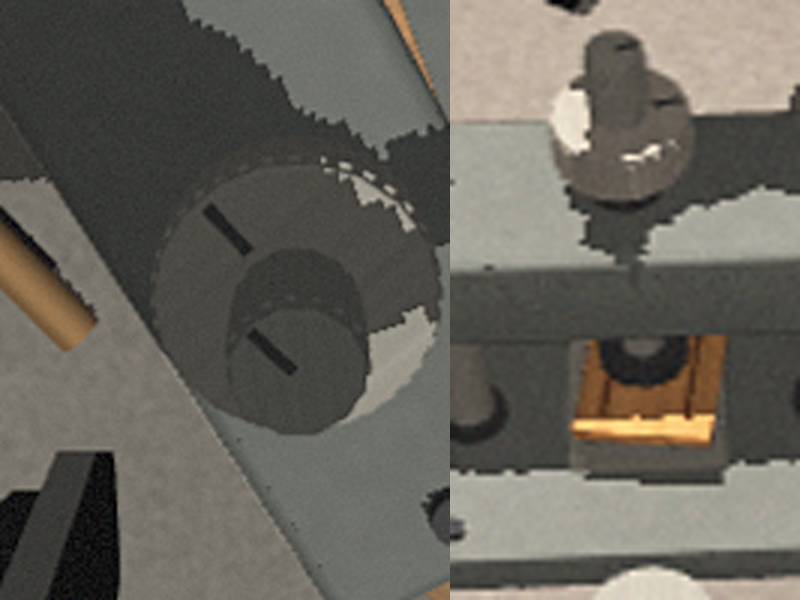

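The knob line has turned with the grip, now from (250,332) to (296,373) in the crop. The ring line runs from (207,208) to (248,252). I'll check both world azimuths.

Run:
```python
from h import *
w=lambda u,v,z:onz(ray("wrist",(220+u/3,150+v/3)),z)
az=lambda a,b:np.arctan2(*(a-b)[1::-1])
k=az(w(250,332,.246),w(296,373,.246));r=az(w(207,208,.212),w(248,252,.212))
print("knob",k,"turned cw",(-3.055-k)%6.283,(-2.967-k)%6.283,"ring",r,"vs 1.912")
```

```text
knob 2.01553482381561 turned cw 1.2124651761843905 1.3004651761843897 ring 1.9329521832622303 vs 1.912
```

```bash
python3 -c "
from workcell import arm
print(arm.finish_job())"
```

```text
the job is handed in; nothing more can be done
None
```

The plaque is clamped at an estimated 9.5–10.5 N and the foot is locked. The job was handed in at about 15.8 s, with the open gripper raised clear of the press.

- **Ring:** I turned it clockwise about 1.35 rad. The torque stayed level at about 0.33 N m, then rose from roughly 1.18–1.20 rad, which is where the foot touched. I stopped about 0.15–0.17 rad past that. The torque readings scatter by about 0.03 N m, and the slower steps read a little lower than the faster ones. A fit to all the readings gave about 9.5 N, and the faster readings alone gave about 10.7 N. A camera check part-way through showed no slip in the grip, and the knob's line had not moved after the ring was released.
- **Knob:** I then turned it clockwise until it met its stop after about 1.24 rad. The light grip began to slip there. With a firmer grip the resistance reached 0.34 N m, against about 0.05 N m of normal friction. Some readings during the slip were erratic.
- **Last camera check:** The knob's line had turned 1.21–1.30 rad. The ring's line was at 1.93 rad, against 1.91 rad before locking. That agrees within reading error, so I take the ring as unmoved.
- **Other things on the bench:** I did not touch the mallet, tiles, jar or pen.

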